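# Load the empty pin of a thread stand

## Robot

A 7-joint arm with a two-finger parallel gripper is mounted at the origin on the work surface. World frame = base frame: x ahead of the robot, y to its left, z up, the work surface at z = 0. Lengths are in m, angles in rad, forces in N, time in s.
With the tool pointing down it reaches from about 0.4 to 0.85 m from the base axis. Payload 4.5 kg.
Tool frame: the origin (TCP) lies at the very end of the fingers, on their centre line; the grasp point (between the pads) lies 19 mm behind it; z points along the fingers, y is the direction in which the jaws open and shut (so a half turn about z gives the same grasp; the last joint's range is limited). The gripper opens to 88 mm and grips with 3 to 60 N. Pads are 18 mm wide; open, the fingers measure 123 mm over their backs; the gripper's body (75 mm by 187 mm) begins 45 mm behind the grasp point.
Start: joints at [1.233, 0.689, -0.195, 1.565, 0.157, 0.902, -0.215], TCP at [0.227, -0.582, 0.239] pointing down, gripper open.
Joint ranges: [-3.01, 3.01], [-0.46, 2.08], [-1.47, 1.51], [0.13, 2.56], [-1, 4.14], [0.04, 2.09], [-2.66, 2.66]. Speed limits (rad/s): [2.57, 2.57, 3.14, 3.14, 3.14, 3.14, 3.14].

## Interface

Orientations are given as a unit quaternion [x, y, z, w].
In Python, from station import ctrl gives the robot as it stands. The module is installed in compiled form; this text tells all that it offers. Calls block until the motion is done:
- ctrl.reach(position, orientation): joint-space move of the TCP to a pose.
- ctrl.movel(position, ori=None, feed=0.15, until_force=None): straight line of the TCP; ori=None keeps the orientation; feed is the mean speed in m/s. With until_force (N) it stops when the force on the tool has changed by that much, and returns True; else False.
- ctrl.move_j(angles): joint-space move.
- ctrl.move_gripper(opening): finger opening in m; the grip force is fixed at half the most; returns when the fingers have stopped.
- ctrl.sleep(seconds).
- ctrl.ik(position, orientation): joint angles nearest the present ones, or None.
- ctrl.observe(): the state.
- ctrl.read_camera(name): name is "scene" or "top" or "wrist"; returns a dict with "image" (420x560x3 uint8, red, green, blue), "fx", "fy", "cx", "cy" (pixels), "dist_coeffs" ([k1, k2, p1, p2, k3] as OpenCV has them; the pictures are not rectified), "cam_to_world" (4x4, takes a point from camera to world coordinates). Camera axes: x right, y down, z forward; pixel columns grow to the right and rows downward; lengths in m; the calibration is good to about 2 mm. A picture is of the moment at which its call begins. There is no depth.
A pose or a line that the arm cannot do raises ctrl.IKError and nothing moves.
- ctrl.close_job(): hands the job in, once; it reports no verdict.
The state is a dict: "time_s": time; "qpos": joint angles; "qd": joint speeds; "joint_efforts": joint torques, N m; "tool_pos": TCP position; "tcp_rot": TCP orientation; "wrist_force": force on the tool from outside, world axes, zero at the start; "torque": the same for the moment, N m; "finger_gap": finger opening in m.
Only numpy, scipy, OpenCV 4.12 (cv2) and the standard library are available. Lean on these libraries where they do the work, as an engineer would, in place of code of your own. Each camera call takes 0.05 s, during which the arm holds its last target. There are 200 camera calls.

## Task

Load the empty pin of the thread stand the way its other pin is loaded: slide the rubber cushion down onto the spool rest first, then the spool of thread, then the spool cap with its grip upward, each lying flat and fully home on the one below. Leave the loaded pin, the shears, the pin dish and the sample book undisturbed.

Things in the scene. Friction and masses are not known exactly. Their poses are not given: they have to be found in the camera images.
- stand: Twin thread stand, fixed: grey base plate 150 x 300 mm, 12 mm high, long side along its own y. Two round black spool rests (70 mm across, tops 18 mm above the table) at own y = -70 mm (empty pin) and +70 mm (loaded pin), own x = 0. Each has an upright steel pin, 10 mm thick, 64 mm high above the rest. Origin: centre of the underside; z up; yaw within 0.4 rad of the robot's frame.
- pin_seat (a point): Centre of the top face of the empty pin's spool rest, 18 mm above the table, on the pin's axis. z up along the pin; axes as the stand's.
- pin_tip (a point): Tip of the empty pin, 64 mm above pin_seat. The pin is 10 mm thick; its last 6 mm taper to a 4 mm tip.
- mast_top (a point): Top of the stand's pushed-down telescopic mast (26 mm thick at most), 116 mm above the table, at the stand's own x = +58 mm, y = 0. Two thin wire guide arms, 111 mm above the table, are folded back from it: they reach to the stand's own x = +165 mm, within 45 mm either side of y = 0.
- cushion: Loose black rubber cushion washer, 64 mm outside diameter, 8 mm thick, 14 mm hole right through, about 30 g, lying flat on the table. Origin: centre of its underside; z up along its axis.
- spool: Loose spool of heavy ecru thread, wound full, with white plastic flanges: an upright cylinder 62 mm in diameter, 40 mm high, both ends alike, with a 14 mm bore right through, about 95 g, standing on the table. Origin: centre of its underside; z up along its axis.
- cap: Loose grey plastic spool cap, the retainer: a flange 56 mm across and 6 mm thick at the bottom with a ribbed round grip of 27 mm diameter, 18 mm high, on top of it; 24 mm high in all, 12 mm bore right through, about 40 g. It stands on the table with its grip upward. Origin: centre of the flange's underside; z up along its axis through the grip.
- cushion_b: The cushion on the loaded pin, same as cushion, lying on its rest. Origin: centre of its underside.
- spool_b: The spool on the loaded pin, same as spool, lying on cushion_b. Origin: centre of its underside.
- cap_b: The cap on the loaded pin, same as cap, grip upward on spool_b; its top is 90 mm above the table. Origin: centre of its flange's underside.
- shears: Bystander: closed tailor's shears with black handles, 220 mm long, 80 mm wide over the handles, 14 mm high, lying crosswise on the table beyond the stand. Origin: near the pivot, on the table; x towards the points.
- pin_dish: Bystander: round blue dish of pins, 104 mm across, 22 mm high, on the table on the left. Origin: centre of its underside.
- sample_book: Bystander: thick book of cloth samples, open page up, with a yellow pencil on it, 170 x 255 x 29 mm, 37 mm high with the pencil, on the table at the far right. Origin: centre of its underside.
Things that resemble listed ones, but are neither listed nor needed, are in the scene too. Leave any blue or red look-alike of the cap alone.

How it is judged:
On the way, in this order (a step that is already met when the one before it is completed fails the run):
1. the cushion is fully home on the empty pin, flat on the spool rest (horizontal distance between cushion and pin_seat below 0.004 m and z of cushion in the frame of pin_seat between -0.003 and 0.003 m and angle between cushion's own z axis and vertical below 0.06 rad), for 0.2 s.
2. the spool is fully home on the empty pin, flat on the cushion (horizontal distance between spool and pin_seat below 0.004 m and z of spool in the frame of pin_seat between 0.005 and 0.011 m and angle between spool's own z axis and vertical below 0.06 rad), for 0.2 s.
3. the cap is fully home on the empty pin, flat on the spool (horizontal distance between cap and pin_seat below 0.004 m and z of cap in the frame of pin_seat between 0.045 and 0.051 m and angle between cap's own z axis and vertical below 0.06 rad), for 0.2 s.
At the end, for the whole second after the job is handed in: On the once empty pin the cushion lies on the spool rest, the spool on the cushion and the cap, grip upward, on the spool: each within 4 mm of the pin's axis, within 3 mm of its seated height (undersides 0, 8 and 48 mm above the rest), within 0.06 rad of flat, and at rest (under 0.02 m/s) (all of step 1 and all of step 2 and all of step 3 and linear speed of each of cushion, spool, cap below 0.02 m/s); the robot touches nothing.
It fails at once if the loaded pin's cushion, spool or cap is shifted by more than 6 mm (distance of any of cushion_b, spool_b, cap_b from where it was at the start of the episode above 0.006 m).
It fails at once if the shears, the pin dish or the sample book is shifted by more than 15 mm (distance of any of shears, pin_dish, sample_book from where it was at the start of the episode above 0.015 m).
It also fails if it takes over 69 s, if anything falls off the work surface, if the arm or the gripper's body presses on something with over 40 N, if the wrist force passes 120 N, or if a joint passes its speed limit or range.

## Working session

There is one attempt and no reset: what is moved stays moved. The work goes in short steps, each a Python script; the robot and the scene stay as the last script left them, time stands still between calls to the robot, and variables do not carry over. Pictures are saved under pics/ and viewed, about 8 in all and at most 12, crops included, and the job is handed in when it is done.

```bash
mkdir -p pics; cat > h.py <<'E'
import numpy as np, cv2
from station import ctrl
def shot(n,fn=None):
    c=ctrl.read_camera(n); 
    if fn: cv2.imwrite('pics/'+fn,cv2.cvtColor(c['image'],cv2.COLOR_RGB2BGR))
    return c
def K(c): return np.array([[c['fx'],0,c['cx']],[0,c['fy'],c['cy']],[0,0,1.]])
def ray(c,uv,z):
    uv=np.array(uv,float).reshape(-1,1,2)
    p=cv2.undistortPoints(uv,K(c),np.array(c['dist_coeffs'],float))[:,0]
    T=np.array(c['cam_to_world']); d=np.c_[p,np.ones(len(p))]@T[:3,:3].T; o=T[:3,3]
    return o+d*((z-o[2])/d[:,2])[:,None]
def proj(c,P):
    T=np.linalg.inv(np.array(c['cam_to_world'])); 
    return cv2.projectPoints(np.array(P,float).reshape(-1,1,3),cv2.Rodrigues(T[:3,:3])[0],T[:3,3],K(c),np.array(c['dist_coeffs'],float))[0][:,0]
def quat(yaw): # tool down, jaw (tool y) direction at yaw+90deg
    return [np.cos(yaw/2),np.sin(yaw/2),0,0]
E
python3 - <<'E'
from h import *
import pickle
a=shot('top','top0.png');b=shot('scene','scene0.png')
pickle.dump((a,b),open('v0.pkl','wb'))
for c in(a,b):print(np.round(c['cam_to_world'],3),c['fx'],c['dist_coeffs'])
s=ctrl.observe();print(s['time_s'],s['tool_pos'],s['tcp_rot'],s['finger_gap'],s['wrist_force'])
E
```

```text
[[ 0.026 -0.996  0.088  0.477]
 [-1.    -0.026  0.006  0.049]
 [-0.004 -0.088 -0.996  1.688]
 [ 0.     0.     0.     1.   ]] 538.5039844127643 [0.04578331 0.         0.         0.         0.        ]
[[-0.65   0.605 -0.46   1.108]
 [ 0.76   0.51  -0.404  0.511]
 [-0.009 -0.612 -0.791  0.961]
 [ 0.     0.     0.     1.   ]] 477.77383753458497 [0.01015257 0.         0.         0.         0.        ]
0.1 [ 0.22682345 -0.58180961  0.23801371] [ 9.82765807e-01  1.84853301e-01 -2.10736694e-04 -7.62794900e-04] 0.08849536251211358 [ 0.27643521 -0.13072948  0.19948862]
```

View pics/top0.png

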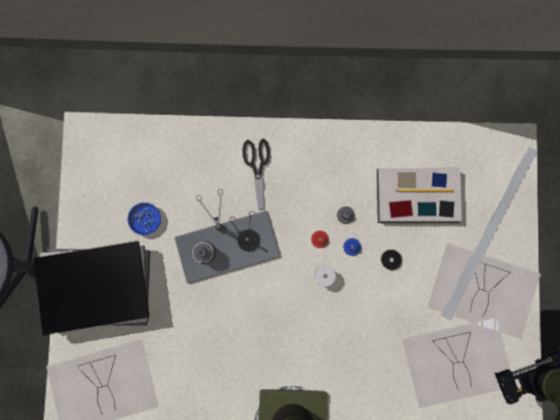

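View pics/scene0.png

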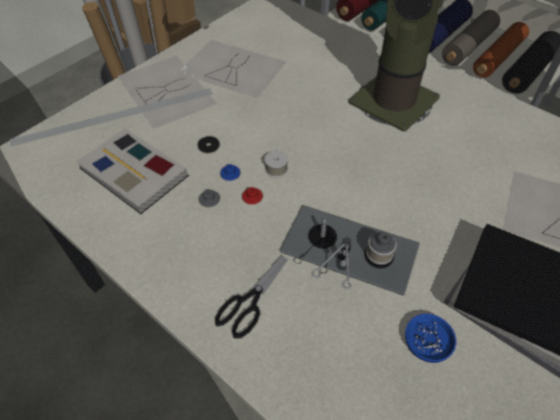

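Top view: the stand is at about (228,246), with the empty pin and rest at (248,240) and the loaded pin at (203,252). The black cushion is at (391,259) and the white spool at (325,276).

There are three cap candidates: grey (346,214), red (320,239) and blue (352,246). Grey fits, since the task asks for grey plastic and rules out red and blue. I'll confirm that in a crop and measure coarse positions.

```bash
cat > m.py <<'E'
from h import *
import pickle
a,b=pickle.load(open('v0.pkl','rb'))
I=a['image'].astype(int); g=I.sum(2)/3; sat=I.max(2)-I.min(2)
def blob(mask,uv,r=13):
    m=np.zeros(mask.shape,np.uint8); u,v=uv; m[v-r:v+r+1,u-r:u+r+1]=mask[v-r:v+r+1,u-r:u+r+1]
    n,l,s,c=cv2.connectedComponentsWithStats(m); k=1+np.argmax(s[1:,4]); return c[k],s[k]
for n,m,uv,z in [('cushion',g<70,(391,259),.008),('cap',g<135,(346,214),.012),('rest',g<50,(248,240),.018)]:
    c,s=blob(m,uv); print(n,c,s,ray(a,[c],z)[0].round(4))
print('spool',ray(a,[(325,276)],.04).round(3),'grey',I[214,346],I[270,325],I[255,225],I[300,350])
m=((g<130)&(g>70)&(I[...,2]>I[...,0]+4)).astype(np.uint8); m[:, :160]=0;m[:,290:]=0;m[:200]=0;m[295:]=0
m=cv2.morphologyEx(m,cv2.MORPH_OPEN,np.ones((5,5)))
cs=max(cv2.findContours(m,0,1)[0],key=cv2.contourArea);r=cv2.minAreaRect(cs);p=ray(a,cv2.boxPoints(r),.012);print('stand',r,p[:,:2].round(3),p.mean(0).round(4))
w=shot('wrist');s=ctrl.observe()
from scipy.spatial.transform import Rotation as R
T=np.eye(4);T[:3,:3]=R.from_quat(s['tcp_rot']).as_matrix();T[:3,3]=s['tool_pos']
print('tool_T_cam',(np.linalg.inv(T)@w['cam_to_world']).round(4),w['fx'],w['dist_coeffs'])
A=cv2.resize(a['image'][195:300,295:410],None,fx=4,fy=4,interpolation=2);B=cv2.resize(b['image'][125:215,185:300],None,fx=4,fy=4,interpolation=2)
B=cv2.copyMakeBorder(B,0,A.shape[0]-B.shape[0],0,0,0)
cv2.imwrite('pics/crop1.png',cv2.resize(np.hstack([A,B]),(800,365))[...,::-1])
E
python3 m.py
```

```text
cushion [391.09893993 259.39575972] [382 250  19  20 283] [ 0.5044 -0.292   0.008 ]
cap [345.85769231 215.08076923] [337 207  19  17 260] [ 0.6384 -0.1496  0.012 ]
rest [248.29357798 240.13455657] [238 230  21  21 327] [0.5519 0.1522 0.018 ]
spool [[ 0.448 -0.086  0.04 ]] grey [97 94 89] [188 184 187] [69 71 73] [193 188 179]
stand ((226.55911254882812, 246.52236938476562), (46.30931091308594, 95.12114715576172), 73.85565948486328) [[0.554 0.382]
 [0.645 0.101]
 [0.507 0.057]
 [0.418 0.337]] [0.531  0.2191 0.012 ]
tool_T_cam [[ 6.000e-04 -9.532e-01 -3.025e-01  7.890e-02]
 [ 1.000e+00  1.000e-03 -1.000e-03  1.000e-03]
 [ 1.300e-03 -3.025e-01  9.532e-01 -1.467e-01]
 [ 0.000e+00  0.000e+00  0.000e+00  1.000e+00]] 302.79367698294806 [-0.03778258  0.          0.          0.          0.        ]
```

View pics/crop1.png

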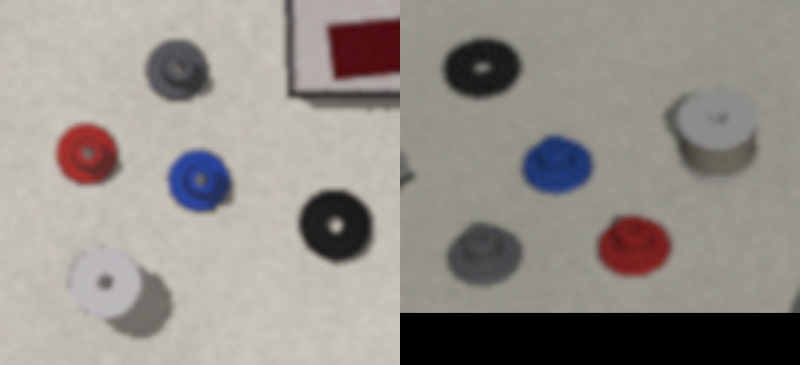

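The crop confirms it: the only grey flanged cap is at top-view (346,215), grip up, beside the red and blue look-alikes. The cushion and spool are unambiguous. Next is one tour with the wrist camera, using the yaw planned for the grasps so that calibration bias cancels.

```bash
python3 - <<'E'
from h import *
import pickle
W={}
yaw=None
for y in (np.radians(-111.6),np.radians(68.4)):
    ok=[ctrl.ik(p,quat(y)) for p in ([.552,.152,.02],[.552,.152,.2],[.504,-.292,.004],[.448,-.086,.006],[.638,-.15,.01],[.448,-.086,.2])]
    print(round(y,2),[None if q is None else np.round(q,2).tolist() for q in ok])
    if yaw is None and all(q is not None for q in ok): yaw=y
print(yaw)
if yaw is not None:
    for n,p in [('cushion',[.504,-.292,.128]),('spool',[.448,-.086,.16]),('cap',[.638,-.15,.144]),('pin',[.552,.152,.16])]:
        ctrl.reach(p,quat(yaw)); ctrl.sleep(.15); W[n]=shot('wrist'); s=ctrl.observe(); print(n,s['time_s'],np.round(s['tool_pos'],4))
    pickle.dump(W,open('w.pkl','wb'))
    h=[cv2.resize(W[k]['image'],(400,300)) for k in W]
    cv2.imwrite('pics/w1.png',np.vstack([np.hstack(h[:2]),np.hstack(h[2:])])[...,::-1])
E
```

```text
-1.95 [[0.26, 1.31, -1.26, 1.83, 1.38, 1.21, 1.28], [0.27, 0.97, -1.26, 1.74, 0.99, 1.22, 1.5], [0.27, 1.02, 0.32, 1.84, -0.75, 0.4, -2.38], [0.21, 0.95, -0.2, 2.2, 1.53, 0.16, 1.33], [-0.12, 1.12, 0.55, 1.61, -0.86, 0.67, -2.63], [-0.33, 0.64, 0.68, 2.13, -0.72, 0.61, -2.65]]
1.19 [[-0.3, 0.95, -0.09, 1.86, 0.22, 0.34, -0.93], [-0.17, 0.68, -0.3, 1.76, 0.28, 0.74, -0.99], [0.53, 0.99, -0.15, 1.82, 0.38, 0.36, -0.28], [0.75, 1.31, -1.26, 2.17, 1.52, 1.17, -1.74], [0.27, 1.04, -0.21, 1.59, 0.35, 0.56, -0.51], [0.31, 0.55, -0.34, 2.1, 0.34, 0.54, -0.66]]
-1.9477874452256716
cushion 2.325 [ 0.5037 -0.2926  0.1281]
spool 3.3917 [ 0.4486 -0.0876  0.1599]
cap 4.4083 [ 0.637  -0.1498  0.1444]
pin 8.0083 [0.552  0.1519 0.1599]
```

View pics/w1.png

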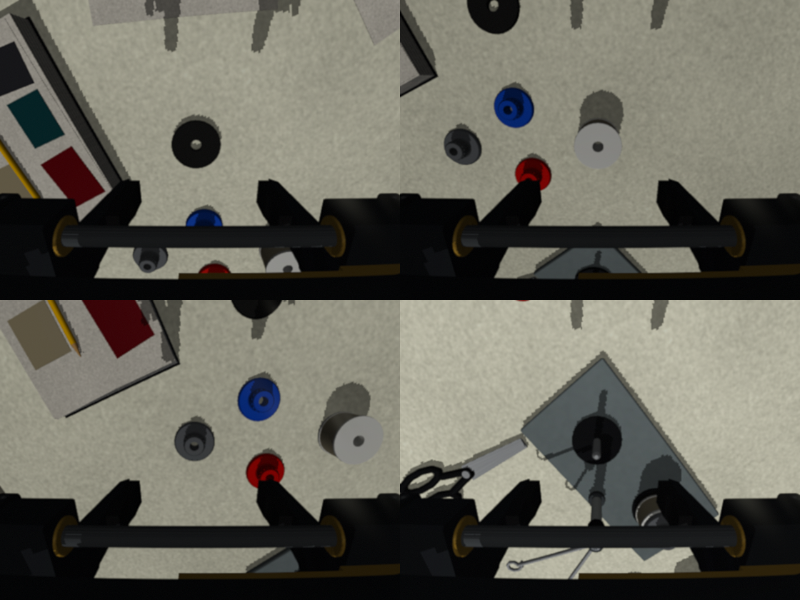

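The wrist montage shows, at full-resolution scale: cushion (274,200), spool top (277,206), grey cap (273,203), empty rest (276,196) with the pin leaning down the picture. All sit within a few mm of the tool axis. Next I measure them precisely.

```bash
cat > m2.py <<'E'
from h import *
import pickle
W=pickle.load(open('w.pkl','rb')); out=[]
def ell(n,f,uv,z,r,key):
    c=W[key]; I=cv2.GaussianBlur(c['image'],(3,3),0).astype(int); g=I.sum(2)/3
    m=f(I,g).astype(np.uint8); w=np.zeros_like(m); cv2.circle(w,uv,r,1,-1); m&=w
    cs=max(cv2.findContours(m,cv2.RETR_EXTERNAL,cv2.CHAIN_APPROX_NONE)[0],key=cv2.contourArea)
    e=cv2.fitEllipse(cv2.convexHull(cs)); p=ray(c,[e[0]],z)[0]
    print(n,np.round(e[0],1),np.round(e[1],1),p.round(4)); 
    u,v=uv; V=c['image'].copy(); cv2.ellipse(V,e,(255,0,255),1); return cv2.resize(V[v-60:v+60,u-60:u+60],(400,300)) if 0 else cv2.resize(V[v-50:v+50,u-60:u+60],None,fx=3,fy=3,interpolation=cv2.INTER_NEAREST)
o=[ell('cushion',lambda I,g:g<70,(274,200),.004,48,'cushion'),
ell('spool',lambda I,g:(g>128)&(I[...,0]-I[...,2]<12),(277,206),.04,45,'spool'),
ell('cap',lambda I,g:g<95,(273,200),.003,40,'cap'),
ell('rest',lambda I,g:g<36,(276,196),.018,44,'pin')]
for n,k,uv in [('cushion','cushion',(274,202)),('spool','spool',(277,206)),('cap','cap',(273,203)),('pin','pin',(276,196))]:
    g=W[k]['image'].sum(2)/3; print(n,g[uv[1]-40:uv[1]+44:4,uv[0]].astype(int))
cv2.imwrite('pics/m2.png',np.vstack([np.hstack(o[:2]),np.hstack(o[2:])])[...,::-1])
E
python3 m2.py
```

```text
cushion [274.2 200.4] [68.5 68.9] [ 0.5069 -0.297   0.004 ]
spool [276.5 205.4] [62.1 65.2] [ 0.4514 -0.0881  0.04  ]
cap [272.3 195. ] [55.8 62. ] [ 0.6415 -0.1553  0.003 ]
rest [275.2 195.8] [68.8 69.5] [0.5545 0.1481 0.018 ]
cushion [ 90  75   8  12  14  11  13  12  16 146  91  75  14  13  12  13  12  13
  30 145 145]
spool [ 51  29 130 129 130 129 130 131  93  43  40  37 127 130 131 131 132 132
 137 129 136]
cap [ 81  70  28  30  29  27  19  28  58  68  54  16  48  57  56  58 137 139
 142 137 141]
pin [ 52  45   8   8   6   9   7   6   7  11  39  38  37  37  43  61 116  22
   6  43  45]
```

View pics/m2.png

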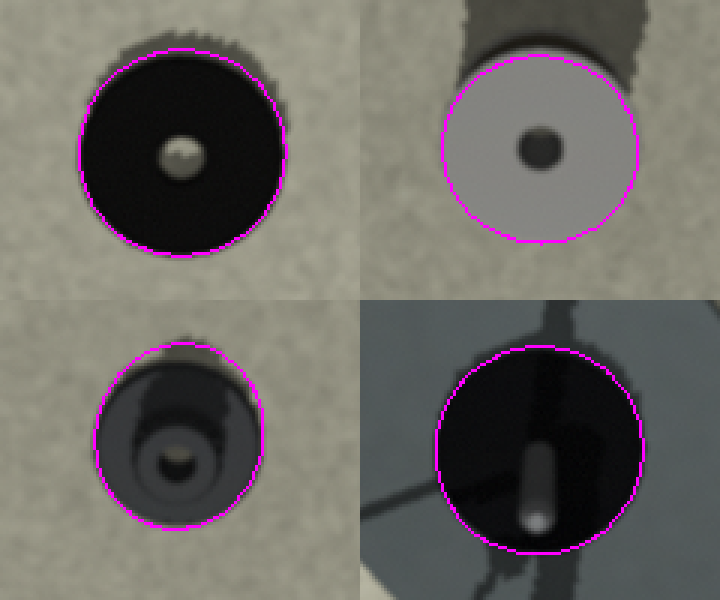

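```bash
cat >> m2.py <<'E'
print('---')
ell('cushion36',lambda I,g:g<36,(274,200),.004,48,'cushion')
ell('spoolbore',lambda I,g:g<80,(277,206),.04,12,'spool')
ell('capbore',lambda I,g:g<36,(272,205),.024,9,'cap')
ell('tip',lambda I,g:g>75,(275,220),.082,10,'pin')
print('cushhole',ray(W['cushion'],[(274.7,202.3)],.008).round(4),'captop',ray(W['cap'],[(272,203.5)],.024).round(4))
x=np.array([np.cos(-1.9478),np.sin(-1.9478)]);print('toolx',x,'tooly',[x[1],-x[0]])
E
python3 m2.py | sed -n '/---/,$p'
```

```text
---
cushion36 [274.1 201. ] [65.6 66.7] [ 0.5072 -0.2965  0.004 ]
spoolbore [276.6 205.3] [13.4 14.6] [ 0.4514 -0.0882  0.04  ]
capbore [271.5 205.1] [10.  11.9] [ 0.6434 -0.1517  0.024 ]
tip [274.4 219.5] [5.5 7.3] [0.5554 0.1502 0.082 ]
cushhole [[ 0.5067 -0.2962  0.008 ]] captop [[ 0.6424 -0.1529  0.024 ]]
toolx [-0.36813623 -0.92977186] tooly [np.float64(-0.9297718640942911), np.float64(0.3681362257896213)]
```

```bash
cat >> h.py <<'E'
import pickle
YAW=-1.9478; Q=quat(YAW)
TX=np.array([np.cos(YAW),np.sin(YAW)]); TY=np.array([np.sin(YAW),-np.cos(YAW)])
def st(t=''):
    s=ctrl.observe(); print(t,round(s['time_s'],2),np.round(s['tool_pos'],4),'gap',round(s['finger_gap'],4),'F',np.round(s['wrist_force'],1)); return s
def pick(xy,z,up):
    ctrl.reach([*xy,z+.06],Q); st('above'); ctrl.movel([*xy,z],feed=.1,until_force=8); st('down')
    ctrl.move_gripper(0.0); st('closed'); ctrl.movel([*xy,up],feed=.15); st('up')
E
python3 - <<'E'
from h import *
pick((.507,-.2964),.003,.10)
c=shot('wrist','held1.png'); pickle.dump(c,open('held1.pkl','wb'))
s=ctrl.observe(); print(proj(c,[s['tool_pos']]), np.round(s['qpos'],2))
E
```

```text
above 9.69 [ 0.5081 -0.2947  0.0636] gap 0.0881 F [ 0.7 -0.   1.2]
down 10.33 [ 0.5056 -0.296   0.0007] gap 0.0878 F [-0.3 -0.2  3.7]
closed 10.83 [ 0.5062 -0.2963  0.0006] gap 0.0633 F [ 4.1 -2.4  5.5]
up 11.65 [ 0.5057 -0.2965  0.0988] gap 0.0635 F [-0.7  0.6 -0. ]
[[279.71612955 267.6194201 ]] [ 1.03  1.12 -1.17  1.76  1.15  1.14  2.22]
```

View pics/held1.png

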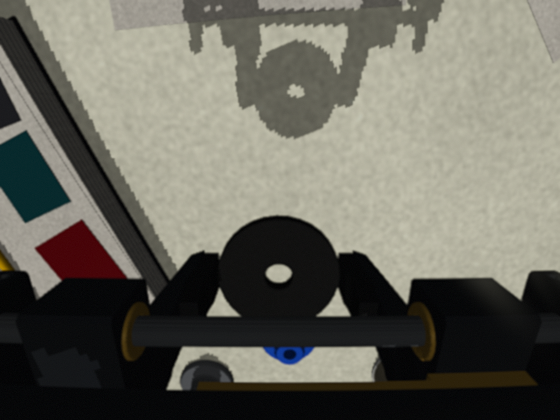

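The picture shows the cushion held flat, hole centre at (278.5,272.5). The hole's measured offset from the TCP is biased the same way as the pin measurement, so the difference between them cancels the bias. Now I place it with that correction.

```bash
cat >> h.py <<'E'
PIN=np.array([.5552,.1497])
def fine(xy,z,feed=.1):
    # go to xy,z and remove the standing error
    ctrl.movel([*xy,z],Q,feed=feed); ctrl.sleep(.2)
    return np.array(xy)-np.array(ctrl.observe()['tool_pos'])[:2]
E
python3 - <<'E'
from h import *
c=pickle.load(open('held1.pkl','rb')); s=ctrl.observe(); t=np.array(s['tool_pos'])
o=(ray(c,[(278.5,272.5)],t[2]+.0073)[0]-t)[:2]
print('off toolx,y',o@TX,o@TY)
goal=PIN-o; print('goal',goal)
ctrl.reach([*goal,.13],Q); ctrl.sleep(.2); s=st('above'); e=goal-s['tool_pos'][:2]; print('err',e)
ctrl.movel([*(goal+e),.100],Q,feed=.1); ctrl.sleep(.2); st('over tip')
c=shot('wrist','over1.png')
b=shot('scene'); B=cv2.resize(b['image'][170:290,250:420],None,fx=3,fy=3,interpolation=2)
A=c['image'][150:400,100:460]; A=cv2.copyMakeBorder(A,0,110,0,0,0)
cv2.imwrite('pics/over1m.png',np.hstack([cv2.resize(A,(290,290)) if 0 else A[:,60:340],B])[...,::-1])
E
```

```text
off toolx,y 0.0010935598058848812 -0.0007251810237265999
goal [0.55492833 0.15098373]
above 13.55 [0.5552 0.1498 0.1298] gap 0.0636 F [ 0.4 -0.3 -0.2]
err [-0.00030169  0.00117764]
over tip 14.2 [0.5549 0.1525 0.1006] gap 0.0631 F [-0.2  0.3 -0.4]
```

View pics/over1m.png

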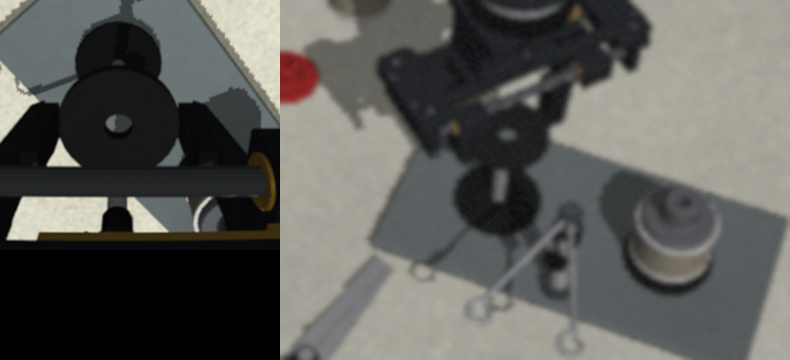

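```bash
python3 - <<'E'
from h import *
P=[]
for i in range(8): P.append(ctrl.observe()['tool_pos']); ctrl.sleep(.02)
P=np.array(P); print(P.mean(0).round(4),P.std(0).round(4))
b=shot('wrist'); t=P.mean(0)
g=b['image'][240:310,240:320]; cv2.imwrite('pics/z.png',cv2.resize(g,None,fx=8,fy=8,interpolation=2)[...,::-1])
print('tip proj',proj(b,[[*PIN,.082]]),'hole top at TCP+o',proj(b,[[*(t[:2]+.0011*TX-.0007*TY),t[2]+.0073]]))
E
```

```text
[0.5548 0.1523 0.1004] [0.     0.     0.0001]
tip proj [[277.34862927 249.68201371]] hole top at TCP+o [[278.3655734  272.82561583]]
```

View pics/z.png

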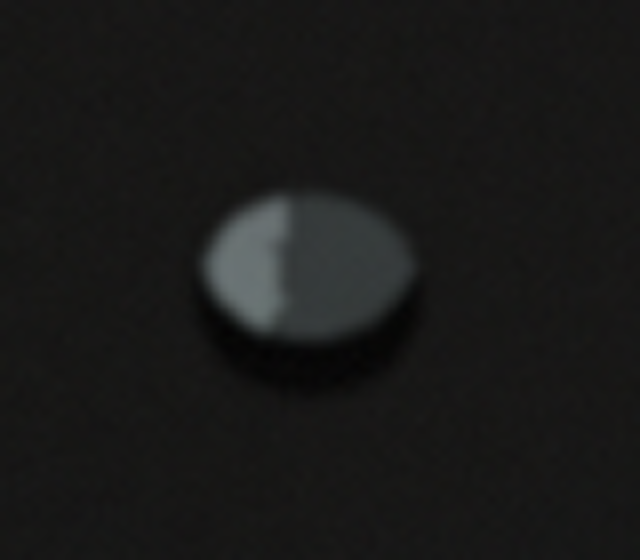

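```bash
python3 - <<'E'
from h import *
goal=np.array([.5549,.1510])
ctrl.movel([*goal,.092],Q,feed=.06); ctrl.sleep(.15); st('a')
print(ctrl.movel([*goal,.065],Q,feed=.06,until_force=4)); st('entered?')
E
```

```text
a 14.92 [0.5549 0.1511 0.092 ] gap 0.0632 F [ 0.1  0.4 -0.6]
False
entered? 15.52 [0.5546 0.151  0.0647] gap 0.0637 F [ 0.1 -0.7 -1.2]
```

```bash
python3 - <<'E'
from h import *
goal=np.array([.5549,.1510])
print(ctrl.movel([*goal,.0225],Q,feed=.08,until_force=5)); st('down')
ctrl.move_gripper(.088); st('open')
ctrl.movel([*goal,.16],Q,feed=.2); ctrl.sleep(.15); st('up')
c=shot('wrist'); pickle.dump(c,open('p2.pkl','wb'))
cv2.imwrite('pics/p2.png',cv2.resize(c['image'][130:270,180:370],None,fx=3,fy=3,interpolation=2)[...,::-1])
E
```

```text
False
down 16.2 [0.5546 0.151  0.0222] gap 0.0635 F [-0.5 -1.4 -0.1]
open 16.74 [0.555  0.1511 0.0227] gap 0.0877 F [-0.1 -0.7 -0. ]
up 17.73 [0.5542 0.1504 0.1584] gap 0.0881 F [0.6 0.  0.3]
```

View pics/p2.png

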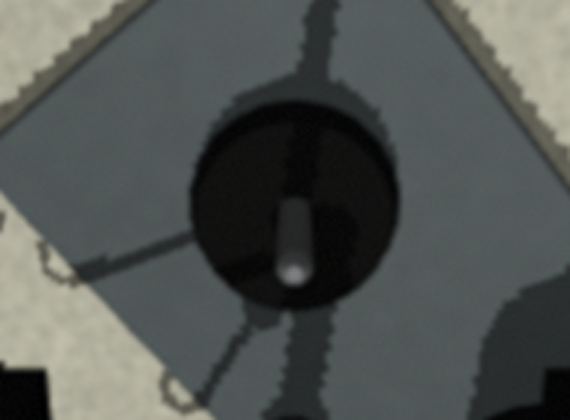

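The picture shows the cushion lying flat on the rest around the pin (pin base near (295,200), tip (293,272) in the crop), with concentric outlines. Now the spool.

```bash
python3 - <<'E'
from h import *
m=np.array([.4514,-.0882])
ctrl.reach([*m,.12],Q); ctrl.sleep(.2); st('above')
ctrl.movel([*m,.010],Q,feed=.12,until_force=8); ctrl.sleep(.1); s=st('down'); t=np.array(s['tool_pos'])
o=m-t[:2]; print('pred off',o@TX,o@TY)
ctrl.move_gripper(0.0); st('closed'); ctrl.movel([*m,.13],Q,feed=.2); ctrl.sleep(.15); s=st('up')
h=.04-t[2]
c=shot('wrist','held2.png'); pickle.dump((c,s,h),open('held2.pkl','wb')); t=np.array(s['tool_pos'])
uv=proj(c,[[*t[:2],t[2]+h]])[0]; print('pred bore',uv)
u,v=uv.round().astype(int); g=c['image'].sum(2)//3; print(g[v-24:v+25:3,u-24:u+25:3])
E
```

```text
above 19.0 [ 0.4524 -0.0868  0.1203] gap 0.088 F [-0.8 -0.1  0.2]
down 20.17 [ 0.4519 -0.0882  0.0107] gap 0.0879 F [ 0.3 -0.1  0.7]
pred off 0.00016891781846601673 0.0004251260397173728
closed 20.68 [ 0.4514 -0.0882  0.0102] gap 0.0618 F [-0.6 -0.   2.3]
up 21.58 [ 0.4506 -0.0883  0.1287] gap 0.0621 F [ 0.6 -0.5 -0.7]
pred bore [280.17019852 298.96525516]
[[148 148 147 148 149 149 148 148 148 148 147 148 147 147 146 147 146]
 [148 148 148 149 148 148 149 149 148 148 147 148 148 147 147 147 146]
 [148 149 148 149 149 150 149 148 149 149 148 148 147 148 148 147 147]
 [149 150 149 150 149 149 150 144 147 150 149 148 148 148 147 148 147]
 [148 148 148 150 144  93  54  48  47  60 110 146 149 148 147 147 147]
 [149 149 150 128  48  42  44  44  45  43  40  58 141 148 146 148 147]
 [149 149 146  54  40  43  43  44  45  44  43  39  81 149 147 148 148]
 [150 150 125  36  42  44  44  46  44  43  42  41  38 139 149 148 147]
 [150 151 114  36  41  44  45  44  44  44  42  41  36 131 149 148 148]
 [150 150 118  37  41  43  44  45  46  45  42  41  38 138 147 149 147]
 [150 151 145  55  41  44  45  44  44  44  42  40  73 148 148 148 148]
 [150 150 151 123  49  42  44  45  45  44  42  59 136 149 148 147 147]
 [150 150 149 151 135  85  54  49  48  56  95 140 149 149 149 148 147]
 [149 150 149 150 150 148 143 136 136 145 149 148 148 149 148 147 147]
 [ 33  34  34  34  34  34  34  34  34  35  34  34  35  33  33  35  33]
 [ 17  17  17  17  15  15  14  16  16  18  17  15  15  16  15  15  17]
 [ 17  17  17  16  16  17  17  18  19  18  18  18  16  17  18  18  18]]
```

```bash
cat >> h.py <<'E'
def off(c,s,h,lo,rad=26):
    t=np.array(s['tool_pos']); u,v=proj(c,[[*t[:2],t[2]+h]])[0].round().astype(int)
    g=c['image'].sum(2)/3; w=np.zeros(g.shape,np.uint8); cv2.circle(w,(int(u),int(v)),rad,1,-1); w[v+18:]=0
    n,l,S,C=cv2.connectedComponentsWithStats(((g<lo)&(w>0)).astype(np.uint8)); k=1+np.argmax(S[1:,4])
    o=(ray(c,[C[k]],t[2]+h)[0]-t)[:2]; print('hole',C[k],S[k],'off',(o@TX).round(4),(o@TY).round(4)); return o
def insert(o,ztip,zend):
    goal=PIN-o; print('goal',goal)
    ctrl.reach([*goal,ztip+.06],Q); ctrl.movel([*goal,ztip+.01],Q,feed=.08); ctrl.sleep(.2); s=st('over tip')
    e=goal-np.array(s['tool_pos'])[:2]; goal=goal+e
    if ctrl.movel([*goal,ztip-.018],Q,feed=.05,until_force=4): st('CONTACT'); return
    st('entered')
    print(ctrl.movel([*goal,zend],Q,feed=.07,until_force=5)); st('down'); return
E
python3 - <<'E'
from h import *
c,s,h=pickle.load(open('held2.pkl','rb'))
insert(off(c,s,h,95),.0922,.038)
E
```

```text
hole [278.1732746  299.07195301] [263 286  31  27 681] off -0.0001 -0.0009
goal [0.55434246 0.14998009]
over tip 23.62 [0.5546 0.1502 0.1027] gap 0.0622 F [-0.3  1.2 -0.6]
entered 24.33 [0.554  0.15   0.0742] gap 0.0618 F [ 0.6 -1.2  0. ]
True
down 24.89 [0.5532 0.149  0.0362] gap 0.0621 F [-1.1 -0.1  5. ]
```

```bash
python3 - <<'E'
from h import *
s=st(); x,y,_=s['tool_pos']
ctrl.move_gripper(.088); ctrl.movel([x,y,.16],Q,feed=.2); st('released'); c1=shot('wrist')
ctrl.move_gripper(.055)
m=np.array([.6424,-.1529])
ctrl.reach([*m,.10],Q); ctrl.sleep(.2); st('above')
ctrl.movel([*m,.010],Q,feed=.1,until_force=6); ctrl.sleep(.1); s=st('down'); t=np.array(s['tool_pos'])
o=m-t[:2]; print('pred off',o@TX,o@TY)
ctrl.move_gripper(0.0); s=st('closed'); h=.024-s['tool_pos'][2]; ctrl.movel([*m,.14],Q,feed=.2); ctrl.sleep(.15); s=st('up')
c=shot('wrist'); pickle.dump((c,s,h),open('held3.pkl','wb')); t=np.array(s['tool_pos'])
print('pred bore',proj(c,[[*t[:2],t[2]+h]])[0])
A=cv2.resize(c['image'][220:320,220:340],None,fx=4,fy=4,interpolation=2);B=cv2.resize(c1['image'][150:290,210:345],(386,400),interpolation=2)
cv2.imwrite('pics/c3.png',np.hstack([A[:400,:400],B])[...,::-1])
E
```

```text
24.89 [0.5532 0.149  0.0362] gap 0.0621 F [-1.1 -0.1  5. ]
released 26.23 [0.5528 0.1482 0.1589] gap 0.088 F [ 0.2 -1.4 -0.4]
above 28.33 [ 0.6427 -0.1511  0.1005] gap 0.0552 F [ 0.4 -0.1 -0.5]
down 29.48 [ 0.643  -0.1528  0.0109] gap 0.0551 F [-0.8  0.6  0.1]
pred off 0.0002842559957521513 0.0005262967064908567
closed 30.03 [ 0.6424 -0.1529  0.0101] gap 0.0262 F [ 0.  -0.9  0.7]
up 30.98 [ 0.6414 -0.1532  0.1381] gap 0.0258 F [-0.1 -0.2 -0.6]
pred bore [279.92567852 281.02571786]
```

View pics/c3.png

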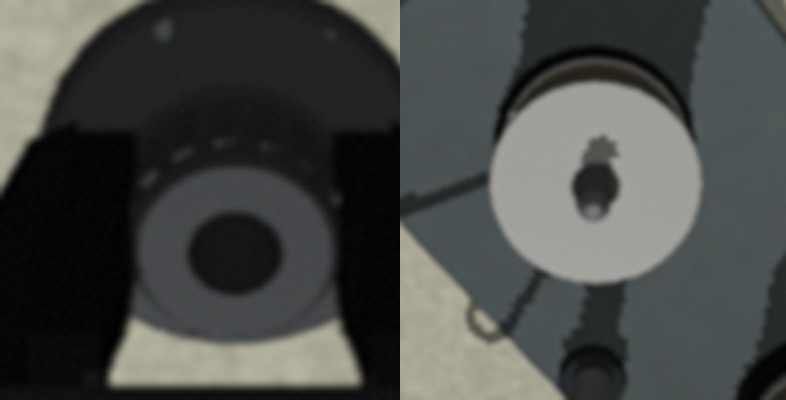

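The left half of the picture shows the cap held level, bore centre at full-image (278.8,283.3). The right half shows the spool lying flat, with the pin tip central in its bore. Now the cap goes on.

```bash
python3 - <<'E'
from h import *
c,s,h=pickle.load(open('held3.pkl','rb')); t=np.array(s['tool_pos'])
o=(ray(c,[(278.75,283.25)],t[2]+h)[0]-t)[:2]; print('off',o@TX,o@TY)
goal=PIN-o; print('goal',goal)
ctrl.reach([*goal,.14],Q); ctrl.movel([*goal,.100],Q,feed=.08); ctrl.sleep(.25); s=st('over tip')
goal=goal+goal-np.array(s['tool_pos'])[:2]
print(ctrl.movel([*goal,.075],Q,feed=.04,until_force=5)); st('end')
E
```

```text
off -0.0012666289229655678 -0.0005850761257972018
goal [0.55418972 0.14873771]
over tip 33.13 [0.5544 0.1489 0.1004] gap 0.026 F [ 0.1 -0.4 -0.3]
True
end 33.72 [0.5538 0.1485 0.076 ] gap 0.0258 F [-0.4 -1.   5.9]
```

Contact came at TCP z 0.0760, and the expected seated height is 0.0761. I release, retreat and check.

```bash
python3 - <<'E'
from h import *
s=st(); x,y,_=s['tool_pos']
ctrl.move_gripper(.055); ctrl.movel([x,y,.16],Q,feed=.15); ctrl.sleep(.2); st('up'); w=shot('wrist')
ctrl.reach([.5,-.15,.25],Q); ctrl.sleep(.3); st('away'); b=shot('scene'); a=shot('top'); pickle.dump((w,b,a),open('fin.pkl','wb'))
B=cv2.resize(b['image'][180:300,260:430],(566,400),interpolation=2);A=cv2.resize(w['image'][150:290,210:290],(229,400),interpolation=2)
cv2.imwrite('pics/fin.png',np.hstack([B,A])[...,::-1])
a0,b0=pickle.load(open('v0.pkl','rb'))
for n,x,y in(('shears',230,310),('dish',400,335),('book',80,170),('loaded',362,230)):
    sl=np.s_[y-5:y+40,x:x+40]; print(n,np.abs(b['image'][sl].astype(int)-b0['image'][sl]).mean().round(1))
# levels: expected centre pixels of cap top / spool-top in wrist
print('cap top',proj(w,[[*PIN,.09]]),'tip',proj(w,[[*PIN,.082]]))
E
```

```text
33.72 [0.5538 0.1485 0.076 ] gap 0.0258 F [-0.4 -1.   5.9]
up 35.22 [0.5533 0.1481 0.1589] gap 0.0547 F [ 0.2  0.3 -0.5]
away 36.77 [ 0.5002 -0.1492  0.2499] gap 0.0547 F [ 0.   0.3 -0.1]
shears 1.2
dish 1.2
book 1.1
loaded 1.1
cap top [[277.57348639 226.61291122]] tip [[277.57916174 223.0179446 ]]
```

View pics/fin.png

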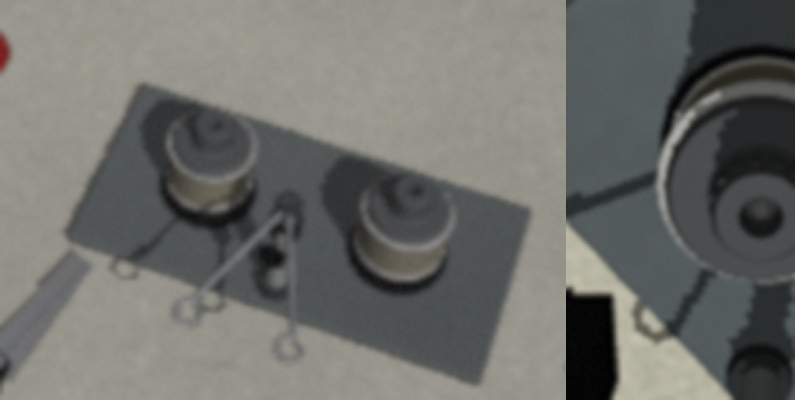

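The loaded stacks look alike: cap at crop (211,125) on the new pin and (411,190) on the other, both level. The pin tip shows inside the new cap's bore. The bystanders haven't changed beyond image noise, so I hand in.

```bash
python3 -c "
from h import *
st('final'); ctrl.close_job()"
```

```text
final 36.88 [ 0.5002 -0.1495  0.2499] gap 0.0548 F [-0.7  0.2  0.4]
the job is handed in; nothing more can be done
```

The empty pin is loaded like the other one: cushion on the rest, then the spool, then the grey cap with its grip up. I handed the job in at 36.9 s of the 69 s allowed, with the arm parked clear and touching nothing. `close_job()` gives no verdict, so success rests on my own checks.

- **Cushion:** I released it about 4 mm above the rest, to keep the gripper body off the pin tip. I confirmed it was lying flat only from the picture afterwards.
- **Spool and cap:** each met a contact force of 5–6 N within 0.2 mm of its expected seated height.
- **Final pictures:** the new stack looks the same as the loaded one and level, with the pin tip visible inside the cap's bore.
- **Bystanders:** image differences at the shears, pin dish and loaded pin were noise only (about 1 grey level). The patch I labelled as the sample book may cover only its edge or the table beside it, but the arm never went low near it.
- **Disagreement:** wrist-camera and top-camera positions differed by 4–5 mm. I used wrist-camera measurements of each held part relative to the pin, so that offset largely cancelled.

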